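# Put the breakfast things back on their own mats

## Robot

A 7-joint arm with a two-finger parallel gripper is mounted at the origin on the work surface. World frame = base frame: x ahead of the robot, y to its left, z up, the work surface at z = 0. Lengths are in m, angles in rad, forces in N, time in s.
With the tool pointing down it reaches from about 0.425 to 0.875 m from the base axis. Payload 8.4 kg.
Tool frame: the origin (TCP) lies on the centre line of the jaws, within the pads' length; the fingertips stand 17 mm ahead of it and the grasp point (between the pads) lies 2 mm behind it (manip.tip_extent is the distance from the TCP to the fingertips, in m); z points along the fingers, y is the line along which they close (so a half turn about z gives the same grasp; the last joint's range is limited). The gripper opens to 87 mm and grips with 3 to 60 N. Pads are 19 mm wide; open, the fingers measure 117 mm over their backs; the gripper's body (75 mm by 190 mm) begins 51 mm behind the grasp point.
Start: joints at [1.198, 0.333, 0.04, 1.465, -0.013, 1.343, -0.059], TCP at [0.176, -0.626, 0.24] pointing down, gripper open.
Joint ranges: [-2.58, 2.58], [-0.38, 2.09], [-1.3, 1.39], [0.25, 2.4], [-1.5, 4.64], [0.08, 2.09], [-2.65, 2.65]. Speed limits (rad/s): [2.22, 2.22, 2.79, 2.79, 3.14, 3.14, 3.14].

## Interface

Orientations are given as a 3x3 rotation matrix whose columns are the frame's x, y, z axes.
In Python, from rig import manip gives the robot as it stands. The module is installed in compiled form; this text tells all that it offers. Calls block until the motion is done:
- manip.move_pose(position, orientation): joint-space move of the TCP to a pose.
- manip.move_l(position, rot=None, rate=0.15, guard=None): straight line of the TCP; rot=None keeps the orientation; rate is the mean speed in m/s. With guard (N) it stops when the force on the tool has changed by that much, and returns True; else False.
- manip.set_joints(angles): joint-space move.
- manip.command_gripper(opening): opening from 0.0 (shut) to 1.0 (fully open); the grip force is fixed at half the most; returns when the fingers have stopped.
- manip.pause(seconds).
- manip.inverse_kinematics(position, orientation): joint angles nearest the present ones, or None.
- manip.camera(name): name is "scene" or "top" or "wrist"; returns the picture (400x640x3 uint8, red, green, blue); there is no depth.
- manip.camera_params(name): a dict with "fx", "fy", "cx", "cy" (pixels), "dist" ([k1, k2, p1, p2, k3] as OpenCV has them; the pictures are not rectified), "pose" (4x4, takes a point from camera to world coordinates); the wrist camera has in their place "tool_from_camera" (4x4, takes a point from camera to tool coordinates, whose origin is the TCP and whose axes are the flange's). Camera axes: x right, y down, z forward; pixel columns grow to the right and rows downward; lengths in m; the calibration is good to about 2 mm. A picture is of the moment at which its call begins: read the wrist's pose just before it. camera_params takes no time and is no camera call.
A pose or a line that the arm cannot do raises manip.PlanningError and nothing moves.
- manip.job_done(): hands the job in; it is judged then, once.
Trained networks look in the newest picture that a camera, given by its name, has taken for a name from the list of things; names that differ only in an ending like _2 or _b are one class to them, and where a whole thing is asked for, a point or a joint stands for the part that bears it (a point fixed in the world has none). Each returns a list of dicts, best first, with "p" (0 to 1); they miss things now and then, are a little off and sometimes report something else, mostly with a low value. They report only what shows in the picture. A call takes as long as a camera call. They do not tell look-alikes from the thing itself.
- manip.outline_of(camera, thing): "region" (400x640 bool, what is visible of it) and "pixel" ([column, row] in pixels, amid what is visible of it).
Readings, each from a call of its own:
- manip.read_clock(): time.
- manip.read_joints(): joint angles.
- manip.read_qd(): joint speeds.
- manip.read_joint_torque(): joint torques, N m.
- manip.read_position(): TCP position.
- manip.read_tcp_rot(): TCP orientation.
- manip.read_force(): force on the tool from outside, world axes, zero at the start.
- manip.read_ft_torque(): the same for the moment, N m.
- manip.read_grip_width(): opening from 0.0 (shut) to 1.0 (fully open).
- manip.read_grip_force(): force on a finger pad.
Only numpy, scipy, OpenCV 4.12 (cv2) and the standard library are available. Lean on these libraries where they do the work, as an engineer would, in place of code of your own. Each camera call takes 0.05 s, during which the arm holds its last target. There are 200 camera calls.

## Task

After the washing-up the butter dish, the egg cup, the salt box and the honey jar have all been put back on one another's mats: move each onto the cork mat that has the shape of its own foot (oblong, round, square, six-sided), upright in the middle of the mat, with the butter dish lying along its oblong mat. The wooden breakfast board is free for parking things on the way. Only one thing fits on a mat at a time; set things down rather than dropping them, do not tip any over, and leave the pepper mill standing where it is.

Things in the scene. Friction and masses are not known exactly. Their poses are not given: they have to be found in the camera images.
- butter_dish: closed clear glass butter dish with pale yellow butter in it, dish and cover in one piece: oblong base 125 x 75 mm, 8 mm thick; on it the oblong cover, 108 mm long and 58 mm wide with upright sides, from 8 to 62 mm high, with a small ridge up to 72 mm. About 0.4 kg. Grip it across the 58 mm width. Origin: centre of its underside; x along its length, y across, z up. Its own mat is the oblong one.
- egg_cup: white ceramic egg cup, round: foot 48 mm in diameter, narrow stem, cup 50 mm in diameter with upright sides from 44 to 70 mm high (its rim), open at the top. About 0.1 kg. Origin: centre of its underside; z up. Its own mat is the round one.
- salt_box: plain square wooden salt box, 62 x 62 mm with upright sides, 71 mm high, a dark line under its lid (the lid does not come off). About 0.3 kg. Origin: centre of its underside; x and y square to its sides, z up. Its own mat is the square one.
- honey_jar: six-sided amber glass honey jar, 58 mm across its flat sides, upright sides from 0 to 62 mm high; round steel cap of 54 mm diameter from 66 to 79 mm. About 0.35 kg. Origin: centre of its underside; x points square to one of the flats (flats every 60 degrees), z up. Its own mat is the six-sided one.
- mat_rect: oblong cork mat, 160 x 105 mm, 5 mm thick, stuck to the worktop. Origin: centre of its underside, at worktop height; x along its length, z up.
- mat_round: round cork mat, 125 mm in diameter, 5 mm thick, stuck to the worktop. Origin: centre of its underside.
- mat_square: square cork mat, 115 x 115 mm, 5 mm thick, stuck to the worktop. Origin: centre of its underside; x and y square to its sides.
- mat_hex: six-sided cork mat, 120 mm across its flat sides, 5 mm thick, stuck to the worktop. Origin: centre of its underside; x square to one of the flats.
- board: the free spot: small oblong wooden breakfast board, 170 x 120 mm, 12 mm thick, fixed to the worktop, empty at the start; any of the things can be parked on it. Origin: centre of its underside; x along its length.
- pepper_mill: dark wooden pepper mill, 52 mm in diameter, 110 mm high, standing loose among the mats; it stays where it is. Origin: centre of its underside. A drinking glass (90 mm high) and a kitchen timer (55 mm) also stand among the mats; all three are at least 140 mm from any mat's centre. Things carried with the underside 120 mm or more above the worktop pass over everything there.
Not all that is in view belongs to the job. What is shaped like the salt_box but blue, purple or turquoise is not meant.

How it is judged:
By the outcome, as a careful person would: the job done as asked, in the order asked, and still so for the second after the job is handed in, with the robot touching nothing.
It also fails if it takes over 136 s, if anything falls off the work surface, if the arm or the gripper's body presses on something with over 40 N, if the wrist force passes 120 N, or if a joint passes its speed limit or range.

## Working session

There is one attempt and no reset: what is moved stays moved. The work goes in short steps, each a Python script; the robot and the scene stay as the last script left them, time stands still between calls to the robot, and variables do not carry over. Pictures are saved under pics/ and viewed, at most 14 in all, crops included, and the job is handed in when it is done.

```bash
mkdir -p pics; python3 - <<'E'
from rig import manip
import cv2, numpy as np
np.set_printoptions(precision=4,suppress=True)
for n in("top","scene"):
    im=manip.camera(n); cv2.imwrite(f"pics/{n}0.png",im[:,:,::-1])
    print(n,manip.camera_params(n))
    for t in "butter_dish egg_cup salt_box honey_jar mat_rect mat_round mat_square mat_hex board pepper_mill".split():
        print(t,[(round(d["p"],2),np.round(d["pixel"]).tolist(),int(d["region"].sum())) for d in manip.outline_of(n,t)][:4])
print(manip.camera_params("wrist"),manip.read_clock(),manip.tip_extent)
E
```

```text
top {'fx': 426.5055266014408, 'fy': 426.5055266014408, 'cx': 323.93169940417306, 'cy': 194.93988705744758, 'dist': array([0.0134, 0.    , 0.    , 0.    , 0.    ]), 'pose': array([[-0.0134, -0.9964,  0.0836,  0.4328],
       [-0.9998,  0.0146,  0.0143, -0.0061],
       [-0.0154, -0.0834, -0.9964,  1.0991],
       [ 0.    ,  0.    ,  0.    ,  1.    ]])}
butter_dish [(0.87, [245.0, 147.0], 1519), (0.16, [326.0, 236.0], 3252)]
egg_cup [(0.75, [490.0, 236.0], 557)]
salt_box [(0.92, [406.0, 286.0], 835), (0.9, [337.0, 102.0], 785), (0.8, [415.0, 150.0], 876), (0.72, [495.0, 135.0], 901)]
honey_jar [(0.79, [179.0, 231.0], 687)]
mat_rect [(0.65, [195.0, 222.0], 1899)]
mat_round [(0.97, [401.0, 152.0], 936), (0.51, [333.0, 144.0], 404)]
mat_square [(0.96, [482.0, 222.0], 1639)]
mat_hex [(0.64, [243.0, 131.0], 439), (0.64, [191.0, 217.0], 1827)]
board [(0.89, [328.0, 236.0], 3081)]
pepper_mill [(0.56, [334.0, 144.0], 435)]
scene {'fx': 378.22627405934514, 'fy': 378.22627405934514, 'cx': 323.0177863701178, 'cy': 204.07867701874528, 'dist': array([-0.0088,  0.    ,  0.    ,  0.    ,  0.    ]), '
[... 435 characters left out ...]
6.0, 224.0], 788)]
honey_jar [(0.86, [441.0, 189.0], 605)]
mat_rect [(0.76, [441.0, 207.0], 704)]
mat_round [(0.78, [232.0, 247.0], 526)]
mat_square [(0.74, [195.0, 198.0], 569)]
mat_hex [(0.5, [397.0, 256.0], 212), (0.24, [400.0, 234.0], 1525)]
board [(0.91, [325.0, 197.0], 1115)]
pepper_mill [(0.61, [310.0, 223.0], 410)]
{'fx': 333.5042697775298, 'fy': 333.5042697775298, 'cx': 318.2984708600563, 'cy': 194.18965122730134, 'dist': array([-0.0258,  0.    ,  0.    ,  0.    ,  0.    ]), 'tool_from_camera': array([[-0.0008, -0.9618, -0.2739,  0.0747],
       [ 1.    , -0.0008, -0.0001,  0.0015],
       [-0.0001, -0.2739,  0.9618, -0.1441],
       [ 0.    ,  0.    ,  0.    ,  1.    ]])} 1.1 0.017
```

```bash
python3 - <<'E'
import cv2
im=cv2.imread("pics/top0.png"); cv2.imwrite("pics/top0c.png",cv2.resize(im[80:320,140:540],None,fx=2,fy=2,interpolation=cv2.INTER_CUBIC))
E
```

```text
(no output)
```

View pics/top0c.png

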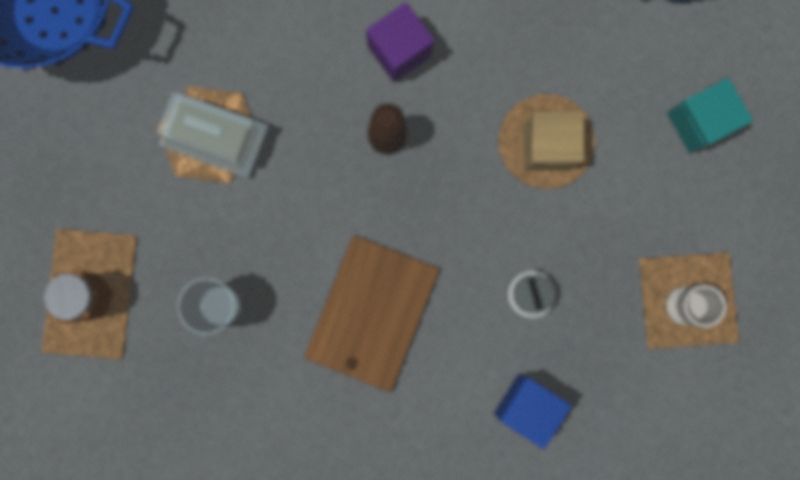

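View pics/scene0.png

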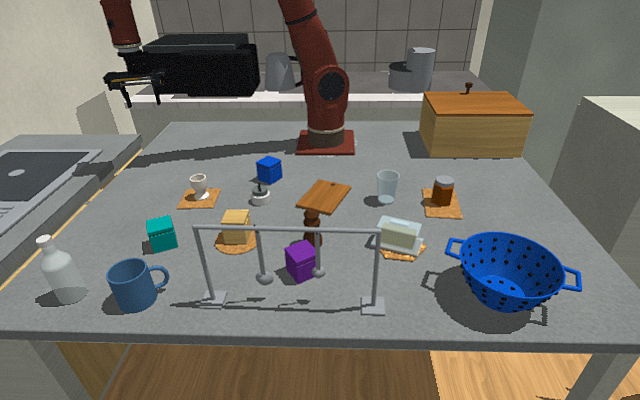

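The objects show up clearly: butter dish (245,147), honey jar (179,231), egg cup (490,236) and salt box (406–415,150). They form two swapped pairs, butter/honey and egg/salt. Look-alikes for the salt box are the purple (340,100), turquoise (495,137) and blue (407,286) cubes. The plain wooden one on the round mat at (415,150) is the one I want. Other things to tell apart are the drinking glass (244,233) and the timer (406,227).

Next I'll fit silhouettes of the known shapes to these.

```bash
cat > h.py <<'E'
from rig import manip
import cv2, numpy as np
from scipy.optimize import minimize
np.set_printoptions(precision=4,suppress=True)
def ngon(r,n,z0,z1,ph=0):
    a=np.arange(n)*2*np.pi/n+ph
    return np.array([[r*np.cos(t),r*np.sin(t),z] for z in(z0,z1) for t in a])
def box(l,w,z0,z1): return np.array([[x*l/2,y*w/2,z] for x in(-1,1) for y in(-1,1) for z in(z0,z1)])
def cyl(d,z0,z1): return ngon(d/2,32,z0,z1)
def hexa(f,z0,z1): return ngon(f/np.sqrt(3),6,z0,z1,np.pi/6)
M=dict(butter_dish=[box(.125,.075,0,.008),box(.108,.058,.008,.062)],
 egg_cup=[cyl(.048,0,.006),cyl(.014,0,.05),cyl(.05,.044,.07)], salt_box=[box(.062,.062,0,.071)],
 honey_jar=[hexa(.058,0,.062),cyl(.054,.062,.079)], mat_rect=[box(.16,.105,0,.005)], mat_round=[cyl(.125,0,.005)],
 mat_square=[box(.115,.115,0,.005)], mat_hex=[hexa(.12,0,.005)], board=[box(.17,.12,0,.012)], pepper_mill=[cyl(.052,0,.11)])
PER=dict(salt_box=np.pi/2,mat_square=np.pi/2,honey_jar=np.pi/3,mat_hex=np.pi/3)
def cam(n):
    "intrinsics and world pose, then a picture"
    p=manip.camera_params(n)
    if n=="wrist":
        T=np.eye(4);T[:3,:3]=manip.read_tcp_rot();T[:3,3]=manip.read_position();T=T@p["tool_from_camera"]
    else: T=p["pose"]
    im=manip.camera(n)
    return np.array([[p["fx"],0,p["cx"]],[0,p["fy"],p["cy"]],[0,0,1]]),p["dist"],np.linalg.inv(T),im
def proj(c,P):
    K,d,W,_=c
    return cv2.projectPoints(np.asarray(P,float).reshape(-1,3),cv2.Rodrigues(W[:3,:3])[0],W[:3,3],K,d)[0].reshape(-1,2)
def ray(c,px,z):
    K,d,W,_=c; T=np.linalg.inv(W)
    u=cv2.undistortPoints(np.array([[px]],float),K,d)[0,0]; v=T[:3,:3]@[u[0],u[1],1]
    return (T[:3,3]+v*(z-T[2,3])/v[2])[:2]
def fit(c,name,region,z,ignore=None,yaws=None):
    "x,y,yaw maximising overlap of the projected model with the region; returns pose and IoU"
    S=4; ys,xs=np.nonzero(region); o=np.array([xs.min()-25,ys.min()-25]); sz=np.array([xs.max()+25,ys.max()+25])-o
    A=np.float32([[S,0,-S*o[0]+(S-1)/2],[0,S,-S*o[1]+(S-1)/2]]); wh=tuple(int(v) for v in sz*S)
    R=cv2.warpAffine(region.astype(np.float32),A,wh)>.5
    G=np.ones_like(R) if ignore is None else cv2.warpAffine(ignore.astype(np.float32),A,wh)<.1
    def cost(q):
        cs,sn=np.cos(q[2]),np.sin(q[2]); m=np.zeros(R.shape,np.uint8)
        for P in M[name]:
            w=P@np.array([[cs,sn,0],[-sn,cs,0],[0,0,1]])+[q[0],q[1],z]
            h=cv2.convexHull(((proj(c,w)-o)*S+(S-1)/2).astype(np.float32))
            cv2.fillConvexPoly(m,np.round(h*16).astype(np.int32),1,shift=4)
        m=m>0; return -((m&R&G).sum()/max(1,((m|R)&G).sum()))
    x0=ray(c,(xs.mean(),ys.mean()),z+.5*max(P[:,2].max() for P in M[name]))
    per=PER.get(name,np.pi); best=None
    for y in (yaws or np.arange(4)*per/4):
        r=minimize(cost,[*x0,y],method="Nelder-Mead",options=dict(initial_simplex=[[*x0,y],[x0[0]+.012,x0[1],y],[x0[0],x0[1]+.012,y],[*x0,y+per/6]],xatol=1e-4,fatol=1e-5,maxiter=150))
        if best is None or r.fun<best.fun: best=r
    q=best.x; q[2]=(q[2]+per/2)%per-per/2
    return q,-best.fun
def find(c,n,name,near,z,tol=.06,ignore=None):
    "network detection nearest a world point, fitted"
    for d in manip.outline_of(n,name):
        if np.linalg.norm(ray(c,d["pixel"],z+.03)-near)<tol:
            q,s=fit(c,name,d["region"],z,ignore); print(name,n,"p %.2f"%d["p"],q,"IoU %.3f"%s); return q,d["region"]
    print(name,n,"missed"); return None,None
def R(yaw):
    c,s=np.cos(yaw),np.sin(yaw); return np.array([[c,s,0],[s,-c,0],[0,0,-1.]])  # tool down, y axis at yaw-90
E
python3 - <<'E'
from h import *
c=cam("top")
px=dict(butter_dish=(245,147),egg_cup=(490,236),salt_box=(415,150),honey_jar=(179,231),pepper_mill=(334,144),board=(328,236),mat_rect=(185,227),mat_round=(412,150),mat_square=(484,230),mat_hex=(243,147))
on=dict(mat_rect="honey_jar",mat_hex="butter_dish",mat_square="egg_cup",mat_round="salt_box")
reg={}
for k,p in px.items():
    z=.005 if k in("butter_dish","egg_cup","salt_box","honey_jar") else 0
    ig=reg.get(on.get(k)); ig=None if ig is None else cv2.dilate(ig.astype(np.uint8),np.ones((3,3)))
    _,reg[k]=find(c,"top",k,ray(c,p,.02),z,ignore=ig)
s=cam("scene"); print([ray(s,p,0) for p in((213,298),(372,305),(265,280),(318,272))])
print("wrist R",manip.read_tcp_rot(),manip.read_joints())
E
```

```text
butter_dish top p 0.87 [0.652  0.2091 1.1996] IoU 0.956
egg_cup top p 0.64 [ 0.4226 -0.3897  0.0735] IoU 0.939
salt_box top p 0.87 [ 0.63   -0.2223  0.0392] IoU 0.943
honey_jar top p 0.59 [0.4447 0.3701 0.2181] IoU 0.953
pepper_mill top p 0.67 [ 0.6422 -0.0117  0.5875] IoU 0.733
board top p 0.93 [ 0.4213  0.0085 -0.3881] IoU 0.955
mat_rect top p 0.68 [ 0.4491  0.3709 -0.1075] IoU 0.960
mat_round top p 0.86 [ 0.6382 -0.2232  0.1481] IoU 0.920
mat_square top p 0.66 [ 0.4305 -0.3965  0.0629] IoU 0.947
mat_hex top p 0.58 [ 0.6542  0.2175 -0.1144] IoU 0.885
[array([ 0.8505, -0.2287]), array([0.8622, 0.1327]), array([ 0.7907, -0.1187]), array([0.7605, 0.0074])]
wrist R [[ 0.9628  0.2704 -0.    ]
 [ 0.2704 -0.9628  0.0001]
 [ 0.     -0.0001 -1.    ]] [ 1.1978  0.3332  0.0399  1.4654 -0.0134  1.3433 -0.0585]
```

View pics/top0.png

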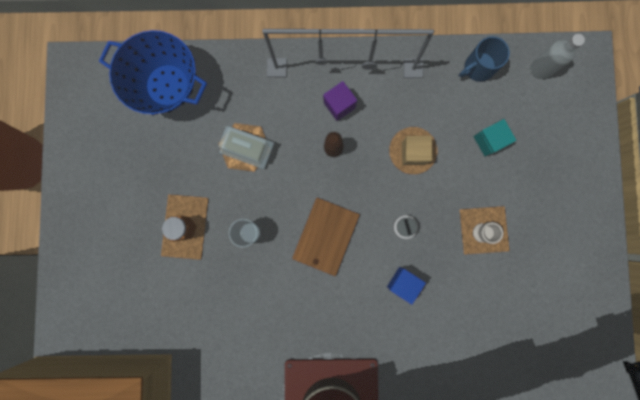

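```bash
cat >> h.py <<'E'
def ik(p,yaws):
    "reachable (q,R) with the least joint travel among yaws"
    j=manip.read_joints(); b=[]
    for y in yaws:
        q=manip.inverse_kinematics(p,R(y))
        if q is not None: b.append((np.abs(np.array(q)-j).max(),y,q))
    return min(b,key=lambda t:t[0]) if b else None
E
python3 - <<'E'
from h import *
# tool y = (sin yaw, -cos yaw): jaws close across object's y when tool yaw = object yaw (+pi)
for n,p,y in(("butter",(.652,.209),1.2),("honey",(.445,.370),.218),("board",(.44,.001),-.388),("egg",(.423,-.39),0),("salt",(.63,-.222),.04),("rect",(.449,.371),-.1075)):
    for z in(.05,.2,.3): print(n,z,[round(t,2) for t in np.arange(-6,6)*np.pi/6+y if manip.inverse_kinematics([*p,z],R(t)) is not None])
E
```

```text
butter 0.05 [np.float64(-1.94), np.float64(-1.42), np.float64(-0.89), np.float64(-0.37), np.float64(0.15), np.float64(0.68), np.float64(1.2), np.float64(1.72), np.float64(2.25), np.float64(2.77), np.float64(3.29), np.float64(3.82)]
butter 0.2 [np.float64(-1.94), np.float64(-1.42), np.float64(-0.89), np.float64(-0.37), np.float64(0.15), np.float64(0.68), np.float64(1.2), np.float64(1.72), np.float64(2.25), np.float64(2.77), np.float64(3.29), np.float64(3.82)]
butter 0.3 [np.float64(-1.94), np.float64(-1.42), np.float64(-0.89), np.float64(-0.37), np.float64(0.15), np.float64(0.68), np.float64(1.2), np.float64(1.72), np.float64(2.25), np.float64(2.77), np.float64(3.29), np.float64(3.82)]
honey 0.05 [np.float64(-2.92), np.float64(-2.4), np.float64(-1.88), np.float64(-1.35), np.float64(-0.83), np.float64(-0.31), np.float64(0.22), np.float64(0.74), np.float64(1.27), np.float64(1.79), np.float64(2.31), np.float64(2.84)]
honey 0.2 [np.float64(-2.92), np.float64(-2.4), np.float64(-1.88), np.float64(-1.35), np.float64(-0.31), np.float64(0.22), np.float64(0.74), np.float64(1.27), np.float64(1.7
[... 2261 characters left out ...]
6)]
rect 0.05 [np.float64(-3.25), np.float64(-2.73), np.float64(-2.2), np.float64(-1.68), np.float64(-1.15), np.float64(-0.63), np.float64(-0.11), np.float64(0.42), np.float64(0.94), np.float64(1.46), np.float64(1.99), np.float64(2.51)]
rect 0.2 [np.float64(-3.25), np.float64(-2.73), np.float64(-2.2), np.float64(-1.68), np.float64(-1.15), np.float64(-0.63), np.float64(-0.11), np.float64(0.42), np.float64(0.94), np.float64(1.46), np.float64(1.99), np.float64(2.51)]
rect 0.3 [np.float64(-3.25), np.float64(-2.73), np.float64(-2.2), np.float64(-1.68), np.float64(-1.15), np.float64(-0.63), np.float64(-0.11), np.float64(0.42), np.float64(0.94), np.float64(1.46), np.float64(1.99), np.float64(2.51)]
```

The rail stands at x≈0.85, clear of the work. The salt box is the wooden one at (415,150). Now I'll take a close look above the butter dish.

```bash
cat >> h.py <<'E'
def go(x,y,z,yaws):
    r=ik([x,y,z],yaws); manip.move_pose([x,y,z],R(r[1])); return r[1]
def look(thing,mat,near,zt,back=.03,yaws=None,h=.27,png=None):
    "wrist look: thing standing at height zt, and its mat"
    t0=manip.read_clock(); go(*near,h,yaws); manip.pause(.15); c=cam("wrist")
    if png: cv2.imwrite(png,c[3][:,:,::-1])
    q=m=r=None
    if thing: q,r=find(c,"wrist",thing,near,zt)
    if mat:
        ig=None if r is None else cv2.dilate(r.astype(np.uint8),np.ones((5,5)))
        m,_=find(c,"wrist",mat,near,0,ignore=ig)
    print("t",manip.read_clock()); return q,m
E
python3 - <<'E'
from h import *
look("butter_dish","mat_hex",(.652,.209),.005,yaws=[1.2,1.2-np.pi],png="pics/w1.png")
E
```

```text
butter_dish wrist p 0.70 [0.6514 0.2094 1.1997] IoU 0.972
mat_hex wrist p 0.65 [ 0.6542  0.2162 -0.1467] IoU 0.965
t 5.3583
```

View pics/w1.png

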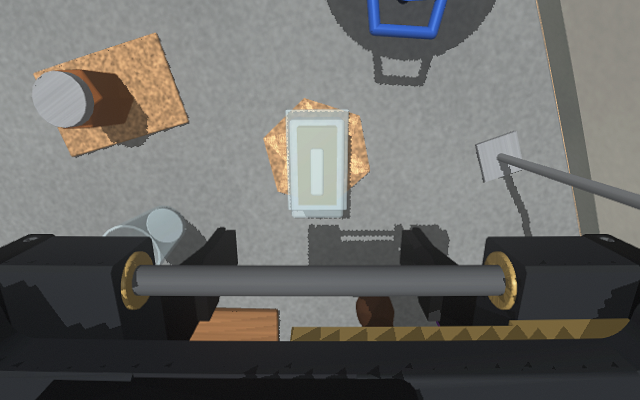

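The wrist view shows the dish at (318,165) on the hex mat, and its fit agrees with the top camera to within 1 mm. Now to park it on the board.

```bash
cat >> h.py <<'E'
H=dict(butter_dish=.040,egg_cup=.055,salt_box=.045,honey_jar=.047)   # TCP above the underside in the grasp
W=dict(butter_dish=.058,egg_cup=.050,salt_box=.062,honey_jar=.058)
UP=.24
def pick(thing,x,y,yaws,zt):
    a=go(x,y,UP,yaws); hit=manip.move_l([x,y,zt+H[thing]],rate=.15,guard=20)
    manip.command_gripper(0.); w=manip.read_grip_width()*.087
    print("pick",thing,"hit",hit,"width",round(w,4),"want",W[thing],"F",manip.read_grip_force())
    manip.move_l([x,y,UP],rate=.2); print(" lifted width",round(manip.read_grip_width()*.087,4),"t",manip.read_clock()); return a
def place(thing,x,y,yaws,zt):
    a=go(x,y,UP,yaws); z=zt+H[thing]
    manip.move_l([x,y,z+.008],rate=.15); hit=manip.move_l([x,y,z-.003],rate=.02,guard=4)
    zc=manip.read_position()[2]; manip.command_gripper(1.)
    manip.move_l([x,y,UP],rate=.2); print("placed",thing,"contact",hit,"dz %.4f"%(zc-z),"yaw",a,"t",manip.read_clock())
PI=np.pi
E
python3 - <<'E'
from h import *
pick("butter_dish",.6515,.2093,[1.2,1.2-PI],.005)
if manip.read_grip_width()*.087>.05:
    b=(.4213+.02*np.cos(.388),.0085-.02*np.sin(.388))
    place("butter_dish",*b,[-.388,PI-.388],.012)
    q,m=look("butter_dish",None,b,.012,yaws=[-.388,PI-.388])
    c=cam("top"); find(c,"top","mat_hex",np.array((.654,.2165)),0); find(c,"top","butter_dish",b,.012)
    cv2.imwrite("pics/t2.png",c[3][:,:,::-1])
E
```

```text
pick butter_dish hit False width 0.0578 want 0.058 F 29.995297458954155
 lifted width 0.0578 t 8.8
placed butter_dish contact True dz -0.0003 yaw -0.388 t 13.6333
butter_dish wrist p 0.84 [ 0.4409 -0.0015 -0.3869] IoU 0.955
t 14.1333
mat_hex top p 0.83 [ 0.6549  0.2174 -0.1529] IoU 0.974
butter_dish top missed
```

```bash
python3 - <<'E'
from h import *
q,m=look("honey_jar","mat_rect",(.4447,.3701),.005,yaws=[0.4,0.8,1.2,-.3],png="pics/w2.png")
c=cam("wrist"); im=c[3].copy()
for k in range(6): 
    pass
if q is not None:
    P=M["honey_jar"][0]; cs,sn=np.cos(q[2]),np.sin(q[2])
    u=proj(c,P@np.array([[cs,sn,0],[-sn,cs,0],[0,0,1]])+[q[0],q[1],.005])
    for h in(u[:6],u[6:]): cv2.polylines(im,[np.round(h).astype(np.int32)],True,(0,255,0))
    x,y=u.mean(0).astype(int); x=max(x,90);y=max(y,75)
    cv2.imwrite("pics/w2c.png",cv2.resize(im[y-75:y+75,x-90:x+110],None,fx=4,fy=4)[:,:,::-1])
E
```

```text
honey_jar wrist p 0.71 [0.4445 0.3698 0.1983] IoU 0.971
mat_rect wrist p 0.90 [ 0.4494  0.3702 -0.1001] IoU 0.978
t 15.9667
```

View pics/w2c.png

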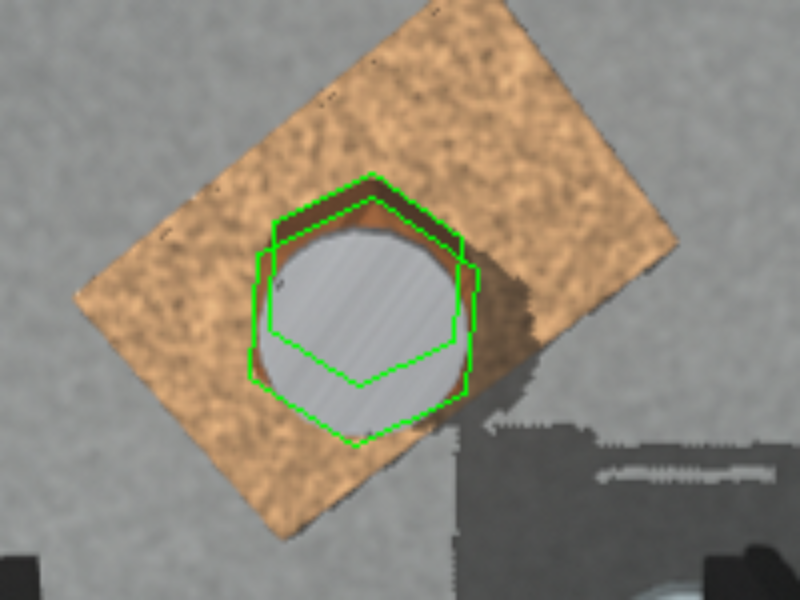

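The green model hexagon lies right on the jar's flats (crop centre about (365,300)), so the jar's yaw is good. Next: jar to the hex mat, then butter dish to the oblong mat.

```bash
python3 - <<'E'
from h import *
k=np.arange(-3,4)*PI/3+PI/6
pick("honey_jar",.4445,.3699,list(.198+k),.005)
if manip.read_grip_width()*.087>.05:
    place("honey_jar",.6547,.2168,list(-.15+k),.005)
    look("honey_jar","mat_hex",(.6547,.2168),.005,yaws=list(-.15+k),png="pics/w3.png")
    pick("butter_dish",.4405,-.0002,[-.388,PI-.388],.012)
    if manip.read_grip_width()*.087>.05:
        # confirm the empty oblong mat on the way with the top camera
        c=cam("top"); m,_=find(c,"top","mat_rect",np.array((.4492,.3705)),0)
        place("butter_dish",.4493,.3703,[-.102,PI-.102],.005)
        look("butter_dish","mat_rect",(.4493,.3703),.005,yaws=[-.102,PI-.102],png="pics/w4.png")
E
```

```text
pick honey_jar hit False width 0.0579 want 0.058 F 29.95608970988542
 lifted width 0.0581 t 19.375
placed honey_jar contact True dz 0.0000 yaw 0.3735987755982988 t 24.075
honey_jar wrist p 0.74 [ 0.6558  0.2153 -0.1782] IoU 0.971
mat_hex wrist missed
t 24.625
pick butter_dish hit False width 0.0575 want 0.058 F 29.999506347812712
 lifted width 0.058 t 28.9083
mat_rect top p 0.91 [ 0.4484  0.3704 -0.094 ] IoU 0.951
placed butter_dish contact True dz 0.0000 yaw -0.102 t 34.25
butter_dish wrist p 0.92 [ 0.4496  0.3684 -0.1008] IoU 0.969
mat_rect wrist p 0.77 [ 0.4487  0.3701 -0.1043] IoU 0.946
t 34.8
```

```bash
python3 - <<'E'
from h import *
q,m=look("egg_cup","mat_square",(.4235,-.391),.005,yaws=[0,-.4,-.8],png="pics/w5.png")
q,m=look("salt_box","mat_round",(.63,-.2225),.005,yaws=[0,-.4,-.8],png="pics/w6.png")
E
```

```text
egg_cup wrist p 0.88 [ 0.4237 -0.3902  0.1768] IoU 0.953
mat_square wrist p 0.88 [ 0.4304 -0.3963  0.0602] IoU 0.976
t 37.7917
salt_box wrist p 0.63 [ 0.6303 -0.2227 -0.0193] IoU 0.964
mat_round wrist p 0.68 [ 0.638  -0.2229  0.6379] IoU 0.971
t 39.1333
```

View pics/w6.png

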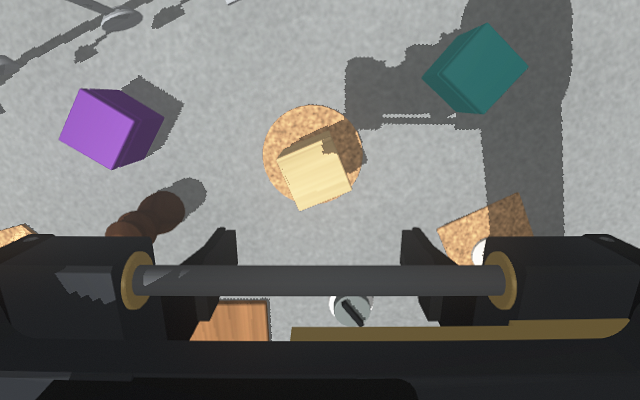

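View pics/w5.png

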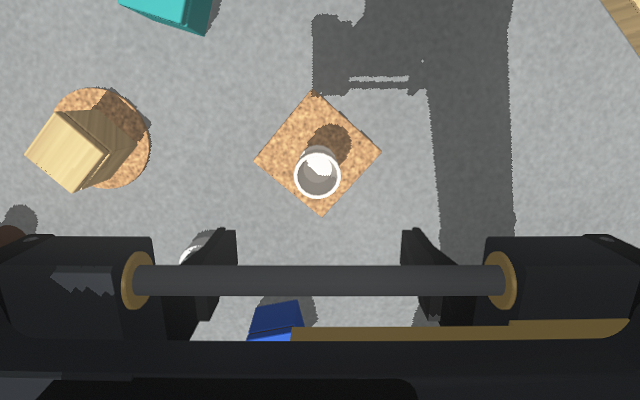

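The wooden salt box is at (315,173) on the round mat, with the purple and turquoise cubes off to the side. The egg cup is at (317,172) on the square mat. Proceeding with this swap.

```bash
python3 - <<'E'
from h import *
a=[0,-.4,-.8,.4]; k=np.arange(-2,3)*PI/2; b=(.44,.001)
pick("egg_cup",.4237,-.3902,a,.005)
if manip.read_grip_width()*.087>.045:
    place("egg_cup",*b,a,.012)
    e,_=look("egg_cup",None,b,.012,yaws=[0,-.4,.4])
    pick("salt_box",.6302,-.2226,list(.01+k),.005)
    if manip.read_grip_width()*.087>.055:
        place("salt_box",.4304,-.3964,list(.061+k),.005)
        look("salt_box","mat_square",(.4304,-.3964),.005,yaws=[0,-.4,-.8],png="pics/w7.png")
        c=cam("top"); find(c,"top","mat_round",np.array((.638,-.223)),0)
        if e is not None and np.linalg.norm(e[:2]-b)<.006:
            pick("egg_cup",*((e[:2]+b)/2),[0,-.4,.4],.012)
            if manip.read_grip_width()*.087>.045:
                place("egg_cup",.638,-.223,a,.005)
                look("egg_cup","mat_round",(.638,-.223),.005,yaws=a,png="pics/w8.png")
E
```

```text
pick egg_cup hit False width 0.0471 want 0.05 F 29.648017546122674
 lifted width 0.0469 t 43.3333
placed egg_cup contact True dz -0.0002 yaw -0.4 t 48.4417
egg_cup wrist p 0.89 [0.4394 0.0008 0.2837] IoU 0.969
t 48.9417
pick salt_box hit False width 0.0618 want 0.062 F 29.95707391295582
 lifted width 0.0619 t 53.1583
placed salt_box contact True dz -0.0000 yaw 0.061 t 57.8667
salt_box wrist p 0.68 [ 0.4307 -0.3983  0.0583] IoU 0.968
mat_square wrist p 0.75 [ 0.4307 -0.3963  0.0601] IoU 0.945
t 58.4167
mat_round top p 0.85 [ 0.639  -0.2227  0.4604] IoU 0.971
pick egg_cup hit False width 0.0467 want 0.05 F 29.610592270379705
 lifted width 0.0467 t 63.0667
placed egg_cup contact True dz -0.0002 yaw 0.4 t 67.9667
egg_cup wrist p 0.91 [ 0.6378 -0.2233  0.4687] IoU 0.972
mat_round wrist p 0.86 [ 0.6386 -0.2225  0.3911] IoU 0.977
t 68.5167
```

Everything is in place. I'll move the arm clear and check the final scene from both cameras before handing in.

```bash
python3 - <<'E'
from h import *
manip.set_joints([1.198,.333,.04,1.465,-.013,1.343,-.059]); 
c=cam("top"); im=c[3]
for n,p,z in(("butter_dish",(.4493,.3703),.005),("honey_jar",(.6547,.2168),.005),("salt_box",(.4304,-.3964),.005),("egg_cup",(.638,-.223),.005),("pepper_mill",(.642,-.012),0)): find(c,"top",n,np.array(p),z)
a=cv2.resize(im[80:320,140:540],(600,360)); s=cam("scene")[3][140:320,120:520]
cv2.imwrite("pics/end.png",np.vstack([a,cv2.resize(s,(600,240))])[:,:,::-1]); print(manip.read_clock())
E
```

```text
butter_dish top p 0.67 [ 0.4496  0.3683 -0.1071] IoU 0.958
honey_jar top p 0.95 [0.6563 0.2156 0.1058] IoU 0.878
salt_box top p 0.84 [ 0.4301 -0.3985  0.0401] IoU 0.916
egg_cup top p 0.97 [ 0.6393 -0.222   0.3023] IoU 0.923
pepper_mill top p 0.88 [ 0.6424 -0.0146  0.3784] IoU 0.789
71.0667
```

View pics/end.png

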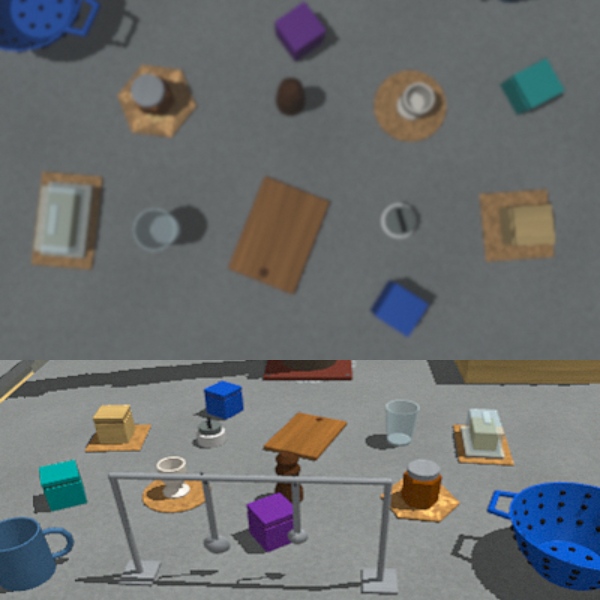

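The picture shows each thing upright in the middle of its own mat: jar (150,98), egg cup (412,103), butter dish (65,218) and salt box (525,222). The mill is standing where it was at (290,96).

```bash
python3 -c "
from rig import manip; print(manip.job_done())"
```

```text
the job is handed in; nothing more can be done
None
```

The job is handed in: the butter dish, egg cup, salt box and honey jar each stand upright on their own mats, within about 2 mm of centre by the camera fits, with the pepper mill left in place; the clock read 71 s of the allowed 136 s just before hand-in.

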